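# Set the dosing cup and hold the detergent carousel for dosing

## Task

Get the laundry dosing station ready: first stand the dosing cup upright on the station's small square plate, centred between the four stops, and let go of it. Then turn the carousel until the spout of the tall jar is right over the middle of that plate, and finish with your fingers still on the carousel, holding it still there firmly. Leave the cup in its place and everything else on the counter where it stands.

Things in the scene. Friction and masses are not known exactly. Their poses are not given: they have to be found in the camera images.
- carousel: white turntable, 244 mm diameter, top face 32 mm above the counter; turns either way without end, light friction (0.04 N m). Four containers are fixed on it at quarter turns, axes 85 mm from its axis: a tall jar (56 mm diameter, lid top at 140 mm), alone with spout and knob, and three low ones (tops at most 91 mm). Origin on the turning axis at counter height, z up, its -x points to the tall jar.
- knob_middle (a point): point on the axis of the upright round knob on the tall jar's lid: knob 24 mm diameter, from 140 to 176 mm above the counter, this point 160 mm above the counter, 85 mm from the turning axis. The knob is rigid with the carousel.
- spout_tip (a point): lower end of the tall jar's spout, a steel pipe 12 mm thick that runs straight out from the jar, away from the turning axis, at 108 mm above the counter and dips at its end; this point is 87 mm above the counter and 180 mm from the turning axis, on the same ray as the knob
- plate_centre (a point): centre of the top face of the fixed square white plate (84 x 84 mm, top 12 mm above the counter) at the front of the dosing station, 180 mm from the turning axis. Around the centre stand four steel stops 10 mm high, one towards each side of the plate, with 60 mm between the faces of two across from each other. Its own -x points away from the turning axis.
- cup: the empty white dosing cup, the only straight tall open one: 60 mm high, outer diameter 47 mm at the foot and 50 mm at the rim, wall 3 mm, about 50 g, standing upright on the counter. Origin at the centre of its underside, z up.
- dish: bystander, not to be disturbed: low round bowl of white ceramic, 84 mm wide, 32 mm high; origin in the middle of its underside
- flacon: bystander, not to be disturbed: small closed white jar with a grey cap, 48 mm diameter, 78 mm high; origin in the middle of its underside
- brush: bystander, not to be disturbed: wooden hand brush lying flat, 170 mm long; lies along its own x axis
- soap: bystander, not to be disturbed: bar of soap, 75 x 50 x 25 mm; origin in the middle of its underside
- softener: bystander, not to be disturbed: tall bottle, 80 mm diameter, 210 mm high; origin in the middle of its underside
- peg_bin: bystander, not to be disturbed: open rectangular bin, 130 x 100 x 70 mm; origin in the middle of its underside
There are look-alikes about, which are no part of the job. Leave any orange look-alike of the cup alone.

How it is judged:
By the outcome, as a careful person would: the job done as asked, in the order asked, and still so for the second after the job is handed in, while the arm keeps its last pose, push and grip.
It also fails if it takes over 72 s, if anything falls off the work surface, if the arm or the gripper's body presses on something with over 40 N, if the wrist force passes 120 N, or if a joint passes its speed limit or range.

## Robot

A 6-joint arm with a two-finger parallel gripper is mounted at the origin on the work surface. World frame = base frame: x ahead of the robot, y to its left, z up, the work surface at z = 0. Lengths are in mm, angles in rad, forces in N, time in s.
With the tool pointing down it reaches from about 350 to 775 mm from the base axis. Payload 7.3 kg.
Tool frame: the origin (TCP) lies at the very end of the fingers, on their centre line; the grasp point (between the pads) lies bot.grip_point_offset behind it (bot.grip_point_offset is the distance from the TCP to the grasp point, in mm); z points along the fingers, y is the line along which they close (so a half turn about z gives the same grasp; the last joint's range is limited). The gripper opens to 92 mm and grips with 3 to 60 N. Pads are 19 mm wide; open, the fingers measure 130 mm over their backs; the gripper's body (75 mm by 190 mm) begins 47 mm behind the grasp point.
Start: joints at [1.024, 0.342, 1.524, -0, 1.275, -0.146], TCP at [204.819, 483.419, 226.741] pointing down, gripper open.
Joint ranges: [-2.53, 2.53], [-0.77, 2.02], [0.04, 2.7], [-1, 4.14], [0.28, 2.66], [-3.11, 3.11]. Speed limits (rad/s): [2.57, 2.57, 3.14, 3.14, 3.14, 3.14].

## Interface

Orientations are given as [roll, pitch, yaw] about the fixed x, y, z axes, in that order (R = Rz(yaw) Ry(pitch) Rx(roll)).
In Python, from plant import bot gives the robot as it stands. The module is installed in compiled form; this text tells all that it offers.
- The arm moves only by the tool carry_out, never from a script. Its argument "plan" is a list of rows, each an object of numbers: "tx", "ty", "tz": the shift along the world's x, y, z in mm; "rx", "ry", "rz": the turn, a rotation vector about the world's x, y, z in rad. A call has 1 to 12 rows; each row shifts and turns the commanded pose from where the row before left it; what a row does not reach is not made up. A row lasts 1/10 s, in which the tool goes at most 50 mm and 8.59 degrees, less where a joint would pass 70% of its speed; a pose out of reach is approached as far as the arm can. A call with a gripper value outside its range is refused whole. "gripper" is the closure, from 0 (fully open) to 1 (shut), set as the call begins (left out, the last holds). The fingers move at their own pace and stop on an object; the grip force is fixed at half the most. Time passes only in rows, so rows that do not move let the fingers close. It gives the time, the measured TCP pose, the force, the opening and the grip force at its end, in the units of the state.
- bot.get_obs(): the state, without advancing time (a new reading comes with each control period).
- bot.capture(name): name is "side" or "top"; returns the picture (384x512x3 uint8, red, green, blue); there is no depth.
- bot.camera_model(name): a dict with "camera_matrix" (3x3 intrinsics, pixels), "dist" ([k1, k2, p1, p2, k3] as OpenCV has them; the pictures are not rectified), "R" (3x3) and "t" (3): a world point X has camera coordinates R X + t. Camera axes: x right, y down, z forward; pixel columns grow to the right and rows downward; lengths in mm; the calibration is good to about 2 mm. A picture is of the moment at which its call begins. camera_model takes no time and is no camera call.
- bot.close_job(): hands the job in; it is judged then, once.
The state is a dict: "time": time; "joint_positions": joint angles; "dq": joint speeds; "tau": joint torques, N m; "tool_pos": TCP position; "tcp_rot": TCP orientation; "contact_force": force on the tool from outside, world axes, zero at the start; "moment": the same for the moment, N m; "grip_width": finger opening in mm; "finger_force": force on a finger pad.
Only numpy, scipy, OpenCV 4.12 (cv2) and the standard library are available. Lean on these libraries where they do the work, as an engineer would, in place of code of your own. Each camera call takes 0.05 s, during which the arm holds its last target. There are 200 camera calls.

## Working session

There is one attempt and no reset: what is moved stays moved. The work goes in short steps, Python scripts to look and compute and a tool call to move; the robot and the scene stay as the last step left them, time stands still between calls to the robot, and variables do not carry over. Pictures are saved under pics/ and viewed, at most 10 in all, crops included, and the job is handed in when it is done.

Besides the shell and the picture viewer there is one more tool, called after ">>>" as name([rows], argument=value, ...), one row to a line, values as JSON. carry_out: Moves the arm, as the interface text tells. Its arguments: {"type":"object","properties":{"plan":{"type":"array"},"gripper":{"type":"number"}},"required":["plan"]}

```bash
mkdir -p pics; python3 - <<'E'
from plant import bot
import cv2
for n in("side","top"):
    cv2.imwrite(f"pics/{n}0.png",bot.capture(n)[:,:,::-1])
    m=bot.camera_model(n);print(n,m)
print(bot.grip_point_offset,bot.get_obs())
E
```

```text
side {'camera_matrix': array([[374.38607296,   0.        , 257.90793067],
       [  0.        , 374.38607296, 195.63621986],
       [  0.        ,   0.        ,   1.        ]]), 'dist': array([-0.01086856,  0.        ,  0.        ,  0.        ,  0.        ]), 'R': array([[ 0.78127454, -0.62409537,  0.0107265 ],
       [-0.41913377, -0.53727234, -0.7318916 ],
       [ 0.46253321,  0.56731244, -0.68133665]]), 't': array([-421.22617109,  310.82354053,  983.78611227])}
top {'camera_matrix': array([[436.55644791,   0.        , 258.71793442],
       [  0.        , 436.55644791, 189.77118742],
       [  0.        ,   0.        ,   1.        ]]), 'dist': array([0.01843822, 0.        , 0.        , 0.        , 0.        ]), 'R': array([[-0.01486454, -0.99988195, -0.00388895],
       [-0.99847084,  0.01505045, -0.05319273],
       [ 0.05324499,  0.00309232, -0.99857669]]), 't': array([   7.55821549,  554.23869069, 1676.01664216])}
18.8 {'time': 0.1, 'joint_positions': array([ 1.02400897e+00,  3.42639829e-01,  1.52490455e+00, -2.79204166e-05,
        1.27542293e+00, -1.45991423e-01]), 'dq': array([-0.00198664, -0.00199511, -0.00156285,  0.00031993,  0.00038565,
       -0.0002031 ]), 'tau': array([ 1.55096455e-03, -4.32004952e+01, -2.44695264e+01,  7.18668918e-02,
        5.25933481e-02, -1.52451321e-05]), 'tool_pos': array([204.62140949, 483.08695711, 226.12724527]), 'tcp_rot': array([-3.14022874e+00, -1.73559070e-04,  2.74080475e+00]), 'contact_force': array([0.10046167, 0.21819277, 0.24365545]), 'moment': array([0.02281133, 0.02476872, 0.03912259]), 'finger_force': 0.0, 'grip_width': 91.63489530196115}
```

View pics/side0.png

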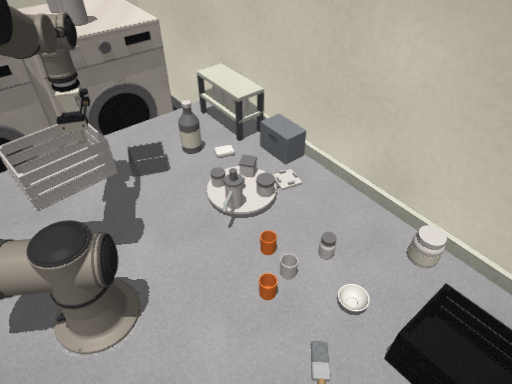

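View pics/top0.png

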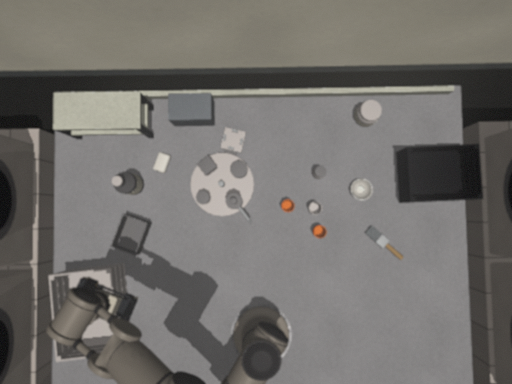

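The side picture shows the cup at (289,266) between two orange look-alikes, the carousel at (241,189) with the jar towards the robot, and the plate at (288,179). In the top picture the cup is at (314,207), the carousel centre at (222,184), the plate at (233,140) and the spout tip at about (248,217). I'll take closer crops.

```bash
cat > h.py <<'E'
import numpy as np,cv2
from plant import bot
def ray(n,uv):
    m=bot.camera_model(n);p=cv2.undistortPoints(np.array([[uv]],float),m["camera_matrix"],m["dist"])[0,0]
    R=np.array(m["R"]);return -R.T@m["t"],R.T@np.r_[p,1]
def atz(n,uv,z):
    c,d=ray(n,uv);return c+d*(z-c[2])/d[2]
def proj(n,X):
    m=bot.camera_model(n);return cv2.projectPoints(np.array(X,float).reshape(-1,1,3),cv2.Rodrigues(np.array(m["R"]))[0],np.array(m["t"]),m["camera_matrix"],m["dist"])[0][:,0]
def crop(n,u,v,w,h,s,out):
    im=bot.capture(n)[v:v+h,u:u+w,::-1];cv2.imwrite(out,cv2.resize(im,None,fx=s,fy=s,interpolation=cv2.INTER_CUBIC))
E
python3 - <<'E'
from h import *
a=cv2.imread("pics/top0.png")[120:245,185:335];b=cv2.imread("pics/side0.png")[145:295,200:350]
cv2.imwrite("pics/topc.png",cv2.resize(a,None,fx=4.8,fy=4.8,interpolation=cv2.INTER_CUBIC))
cv2.imwrite("pics/sidec.png",cv2.resize(b,None,fx=4,fy=4,interpolation=cv2.INTER_CUBIC))
E
```

```text
(no output)
```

View pics/topc.png

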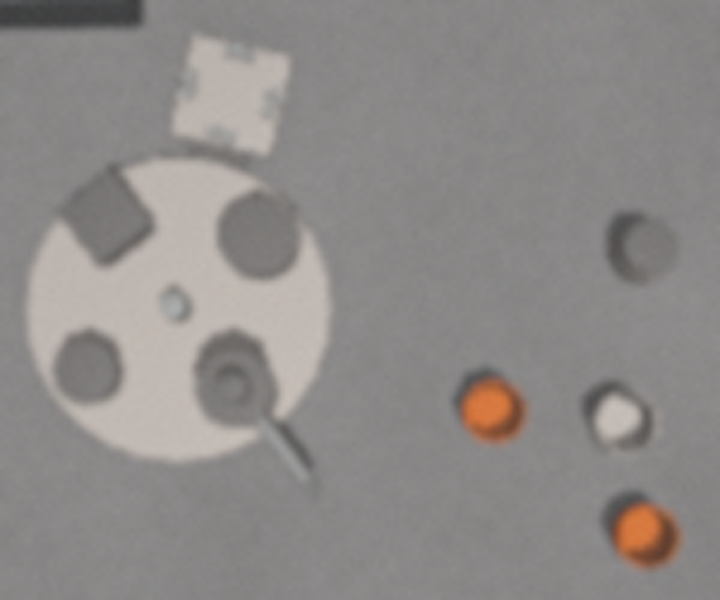

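View pics/sidec.png

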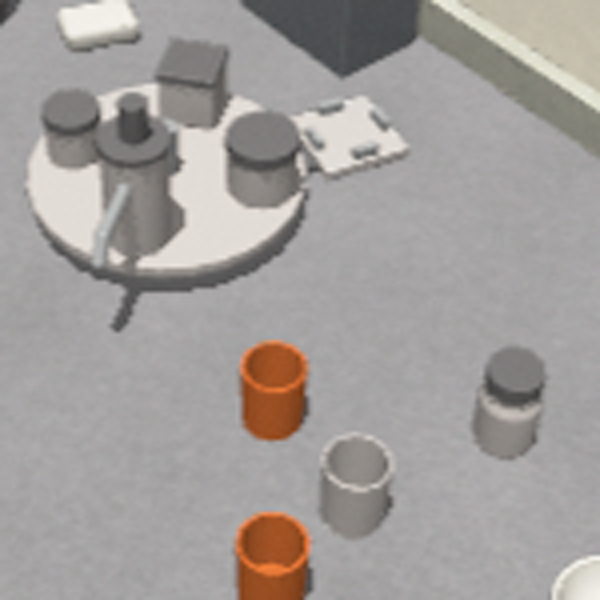

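The crops show everything clearly. Top crop: turntable centre (180,308), plate corners (192,35) (291,55) (270,158) (171,137), knob (233,383), cup (621,417). Side crop: cup rim centre (356,462), knob top (132,102).

```bash
python3 - <<'E'
from h import *
np.set_printoptions(precision=1,suppress=True)
T=lambda x,y,z:atz("top",((x+.5)/4.8-.5+185,(y+.5)/4.8-.5+120),z)
S=lambda x,y,z:atz("side",((x+.5)/4-.5+200,(y+.5)/4-.5+145),z)
print("car",T(179.5,308,32),S(167,174,32))
print("plate",[T(x,y,12) for x,y in((192,35),(291,55),(270,158),(171,137))],T(231,96,12),S(353.5,134,12))
print("cup",T(621,417,60),S(356,462,60))
print("or",T(493,408,60),S(274,373,60),T(645,533,60),S(273,545,60))
print("knob",T(233,383,176),S(132,102,176),"flac",T(640,247,78),S(516,375,78))
im=bot.capture("top");hsv=None
m=bot.camera_model("top")
# white blob moments
g=im[120:245,185:335].min(2);_,w=cv2.threshold(g,165,255,0)
n,l,s,c=cv2.connectedComponentsWithStats(w)
for i in range(1,n):
    if s[i,4]>30:print(s[i],c[i]+[185,120],atz("top",c[i]+[185,120],12),atz("top",c[i]+[185,120],60))
E
```

```text
car [578.5 139.7  32. ] [573.7 136.1  32. ]
plate [array([802.5, 128.9,  12. ]), array([784.9,  48.5,  12. ]), array([700.8,  66.7,  12. ]), array([719.2, 146.9,  12. ])] [752.   97.8  12. ] [755.1  93.1  12. ]
cup [ 485.9 -207.6   60. ] [ 478.9 -211.7   60. ]
or [ 494.4 -107.6   60. ] [ 485.9 -113.9   60. ] [ 395.1 -224.4   60. ] [ 389.7 -228.5   60. ]
knob [513.3  88.7 176. ] [507.9  88.3 176. ] flac [ 617.5 -223.    78. ] [ 611.9 -234.8   78. ]
[ 37   9  23  23 296] [232.9 139.8] [751.4  97.3  12. ] [743.3  94.4  60. ]
[   6   34   62   62 1850] [221.3 185. ] [575.  144.2  12. ] [571.9 139.9  60. ]
[125  83   8   8  44] [313.1 206.6] [ 486.1 -210.2   12. ] [ 485.5 -204.4   60. ]
```

>>> carry_out([
  {"tx":20,"ty":-40,"rz":-0.13},
  {"tx":20,"ty":-40,"rz":-0.13},
  {"tx":20,"ty":-40,"rz":-0.13},
  {"tx":20,"ty":-40,"rz":-0.13},
  {"tx":20,"ty":-40,"rz":-0.13},
  {"tx":20,"ty":-40,"rz":-0.13},
  {"tx":20,"ty":-40,"rz":-0.13},
  {"tx":20,"ty":-40,"rz":-0.13},
  {"tx":20,"ty":-40,"rz":-0.13},
  {"tx":20,"ty":-40,"rz":-0.13},
  {"tx":20,"ty":-40,"rz":-0.13},
  {"tx":20,"ty":-40,"rz":-0.13},
], gripper=0)

```text
invalid input at $.plan[0]: expected keys tx, ty, tz, rx, ry, rz
```

>>> carry_out([
  {"tx":20,"ty":-40,"tz":0,"rx":0,"ry":0,"rz":-0.13},
  {"tx":20,"ty":-40,"tz":0,"rx":0,"ry":0,"rz":-0.13},
  {"tx":20,"ty":-40,"tz":0,"rx":0,"ry":0,"rz":-0.13},
  {"tx":20,"ty":-40,"tz":0,"rx":0,"ry":0,"rz":-0.13},
  {"tx":20,"ty":-40,"tz":0,"rx":0,"ry":0,"rz":-0.13},
  {"tx":20,"ty":-40,"tz":0,"rx":0,"ry":0,"rz":-0.13},
  {"tx":20,"ty":-40,"tz":0,"rx":0,"ry":0,"rz":-0.13},
  {"tx":20,"ty":-40,"tz":0,"rx":0,"ry":0,"rz":-0.13},
  {"tx":20,"ty":-40,"tz":0,"rx":0,"ry":0,"rz":-0.13},
  {"tx":20,"ty":-40,"tz":0,"rx":0,"ry":0,"rz":-0.13},
  {"tx":20,"ty":-40,"tz":0,"rx":0,"ry":0,"rz":-0.13},
  {"tx":20,"ty":-40,"tz":0,"rx":0,"ry":0,"rz":-0.13},
], gripper=0)

```text
time: 1.35
tool_pos: [445.2, 1.6, 226.7]
tcp_rot: [3.142, -0.0, 1.175]
contact_force: [1.1, 1.5, -0.5]
grip_width: 91.6
finger_force: 0.0
```

>>> carry_out([
  {"tx":7,"ty":-40,"tz":0,"rx":0,"ry":0,"rz":-0.08},
  {"tx":7,"ty":-40,"tz":0,"rx":0,"ry":0,"rz":-0.08},
  {"tx":8,"ty":-44,"tz":0,"rx":0,"ry":0,"rz":-0.08},
  {"tx":8,"ty":-44,"tz":0,"rx":0,"ry":0,"rz":-0.08},
  {"tx":8,"ty":-44,"tz":-20,"rx":0,"ry":0,"rz":-0.07},
  {"tx":0,"ty":0,"tz":-40,"rx":0,"ry":0,"rz":0},
  {"tx":0,"ty":0,"tz":-40,"rx":0,"ry":0,"rz":0},
  {"tx":0,"ty":0,"tz":-30,"rx":0,"ry":0,"rz":0},
  {"tx":0,"ty":0,"tz":0,"rx":0,"ry":0,"rz":0},
])

```text
time: 2.25
tool_pos: [480.1, -207.2, 92.8]
tcp_rot: [-3.133, 0.002, 0.79]
contact_force: [-0.7, 0.4, 0.3]
grip_width: 92.0
finger_force: 0.0
```

```bash
python3 - <<'E'
from h import *
o=bot.get_obs();print(o["tool_pos"],o["tcp_rot"])
a=bot.capture("side")[195:315,210:370,::-1];b=bot.capture("top")[160:250,265:385,::-1]
a=cv2.resize(a,(800,600),interpolation=cv2.INTER_CUBIC);cv2.imwrite("pics/s1.png",a)
p=o["tool_pos"]
# predicted inner tip points and TCP
c=np.array([np.cos(o["tcp_rot"][2]-np.pi/2),np.sin(o["tcp_rot"][2]-np.pi/2),0])
for k in(-46,0,46):print(k,(proj("side",p+c*k)[0]-[210,195])*5+2)
E
```

```text
[ 480.11344234 -207.19014532   92.79691152] [-3.13280794e+00  2.08986597e-03  7.90402809e-01]
-46 [311.49494427 276.90431171]
0 [395.20658532 284.47456782]
46 [479.42659933 292.07903868]
```

View pics/s1.png

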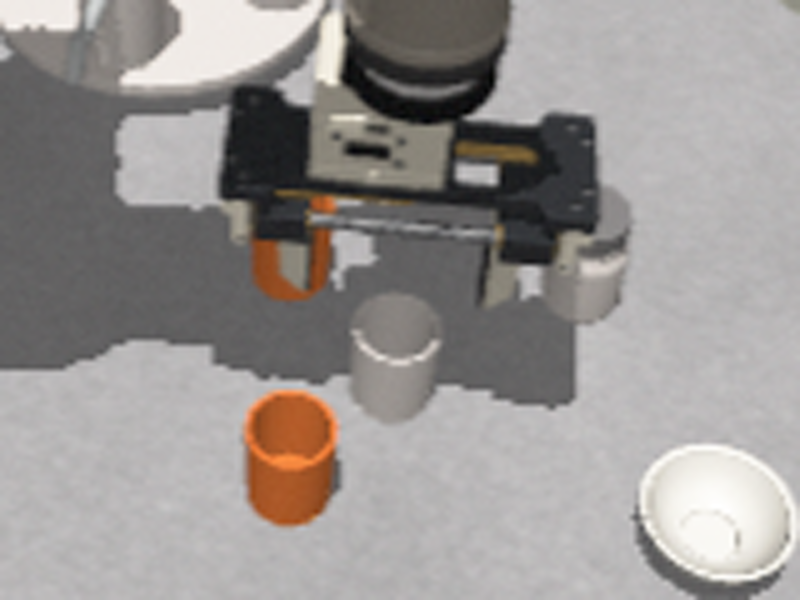

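The side view has the fingertips at about (307,290) and (482,305), either side of the cup rim at (396,329). That agrees with the projected TCP, so I'll descend.

>>> carry_out([
  {"tx":-1,"ty":-2,"tz":-20,"rx":0,"ry":0,"rz":0},
  {"tx":0,"ty":0,"tz":-20,"rx":0,"ry":0,"rz":0},
  {"tx":0,"ty":0,"tz":-20,"rx":0,"ry":0,"rz":0},
  {"tx":0,"ty":0,"tz":-14,"rx":0,"ry":0,"rz":0},
  {"tx":0,"ty":0,"tz":0,"rx":0,"ry":0,"rz":0},
  {"tx":0,"ty":0,"tz":0,"rx":0,"ry":0,"rz":0},
])

```text
time: 2.95
tool_pos: [483.0, -211.2, 24.5]
tcp_rot: [3.139, -0.001, 0.791]
contact_force: [-0.2, -0.2, 0.2]
grip_width: 91.9
finger_force: 0.0
```

>>> carry_out([
  {"tx":0,"ty":0,"tz":0,"rx":0,"ry":0,"rz":0},
  {"tx":0,"ty":0,"tz":0,"rx":0,"ry":0,"rz":0},
  {"tx":0,"ty":0,"tz":0,"rx":0,"ry":0,"rz":0},
  {"tx":0,"ty":0,"tz":0,"rx":0,"ry":0,"rz":0},
  {"tx":0,"ty":0,"tz":0,"rx":0,"ry":0,"rz":0},
  {"tx":0,"ty":0,"tz":0,"rx":0,"ry":0,"rz":0},
  {"tx":0,"ty":0,"tz":0,"rx":0,"ry":0,"rz":0},
  {"tx":0,"ty":0,"tz":0,"rx":0,"ry":0,"rz":0},
], gripper=1)

```text
time: 3.75
tool_pos: [481.8, -210.6, 22.8]
tcp_rot: [3.141, -0.0, 0.791]
contact_force: [-0.4, -0.9, 1.5]
grip_width: 49.2
finger_force: 30.0
```

>>> carry_out([
  {"tx":0,"ty":0,"tz":20,"rx":0,"ry":0,"rz":0},
  {"tx":0,"ty":0,"tz":35,"rx":0,"ry":0,"rz":0},
  {"tx":0,"ty":0,"tz":40,"rx":0,"ry":0,"rz":0},
  {"tx":10,"ty":10,"tz":25,"rx":0,"ry":0,"rz":0},
  {"tx":26,"ty":30,"tz":0,"rx":0,"ry":0,"rz":0},
  {"tx":26,"ty":30,"tz":0,"rx":0,"ry":0,"rz":0},
  {"tx":26,"ty":30,"tz":0,"rx":0,"ry":0,"rz":0},
  {"tx":26,"ty":30,"tz":0,"rx":0,"ry":0,"rz":0},
  {"tx":26,"ty":30,"tz":0,"rx":0,"ry":0,"rz":0},
  {"tx":26,"ty":30,"tz":0,"rx":0,"ry":0,"rz":0},
  {"tx":26,"ty":30,"tz":0,"rx":0,"ry":0,"rz":0},
  {"tx":26,"ty":30,"tz":0,"rx":0,"ry":0,"rz":0},
])

```text
time: 4.95
tool_pos: [700.4, 40.8, 142.3]
tcp_rot: [-3.141, 0.001, 0.791]
contact_force: [0.7, -0.2, 0.0]
grip_width: 49.1
finger_force: 30.0
```

>>> carry_out([
  {"tx":26,"ty":28,"tz":0,"rx":0,"ry":0,"rz":0},
  {"tx":20,"ty":20,"tz":-20,"rx":0,"ry":0,"rz":0},
  {"tx":8,"ty":8,"tz":-20,"rx":0,"ry":0,"rz":0},
  {"tx":0,"ty":0,"tz":-10,"rx":0,"ry":0,"rz":0},
  {"tx":0,"ty":0,"tz":0,"rx":0,"ry":0,"rz":0},
  {"tx":0,"ty":0,"tz":0,"rx":0,"ry":0,"rz":0},
])

```text
time: 5.55
tool_pos: [753.6, 94.4, 93.4]
tcp_rot: [3.141, 0.0, 0.79]
contact_force: [-0.5, 1.1, 0.1]
grip_width: 49.3
finger_force: 30.0
```

```bash
python3 - <<'E'
from h import *
o=bot.get_obs();print(o["tool_pos"],o["tcp_rot"],o["grip_width"])
a=bot.capture("side")[110:230,210:370,::-1]
a=cv2.resize(a,(800,600),interpolation=cv2.INTER_CUBIC);cv2.imwrite("pics/s2.png",a)
p=o["tool_pos"]-[0,0,23]
f=lambda X:(proj("side",X)-[210,110])*5+2
print("foot",f(p),"rim",f(p+[0,0,60]),"plate(753.5,95.5)",f([753.5,95.5,12]))
E
```

```text
[753.60364701  94.44152876  93.3565465 ] [3.14131158e+00 1.70750238e-04 7.89923211e-01] 49.26983340159301
foot [[394.51781239 280.12367957]] rim [[400.25454665 212.04787075]] plate(753.5,95.5) [[388.19400989 341.79346504]]
```

View pics/s2.png

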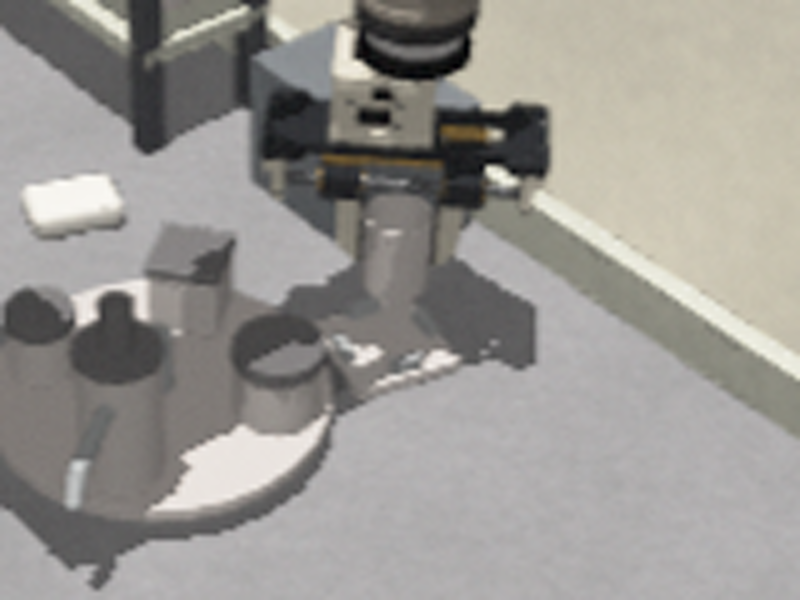

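>>> carry_out([
  {"tx":0,"ty":0,"tz":-20,"rx":0,"ry":0,"rz":0},
  {"tx":0,"ty":0,"tz":-15,"rx":0,"ry":0,"rz":0},
  {"tx":0,"ty":0,"tz":-9,"rx":0,"ry":0,"rz":0},
  {"tx":0,"ty":0,"tz":0,"rx":0,"ry":0,"rz":0},
  {"tx":0,"ty":0,"tz":0,"rx":0,"ry":0,"rz":0},
])

```text
time: 6.1
tool_pos: [754.0, 95.3, 49.1]
tcp_rot: [3.141, -0.0, 0.791]
contact_force: [-0.6, -0.7, -0.1]
grip_width: 49.4
finger_force: 30.0
```

```bash
python3 - <<'E'
from h import *
o=bot.get_obs();print(o["tool_pos"],o["tcp_rot"],o["grip_width"])
b=bot.capture("side")
a=cv2.resize(b[145:205,250:330,::-1],(800,600),interpolation=cv2.INTER_CUBIC)
p=o["tool_pos"]-[0,0,23]
f=lambda X:(proj("side",X)-[250,145])*10+4.5
t=np.linspace(0,6.28,60)
for X,c in ((p+np.c_[23.5*np.cos(t),23.5*np.sin(t),0*t],(0,0,255)),):
    cv2.polylines(a,[f(X).astype(int)],True,c,1)
u=np.deg2rad(-13.4);R=np.array([[np.cos(u),-np.sin(u)],[np.sin(u),np.cos(u)]])
for h,z in((42,12),):
    q=np.array([[h,h],[h,-h],[-h,-h],[-h,h]])@R.T+[754,96]
    cv2.polylines(a,[f(np.c_[q,np.full(4,z)]).astype(int)],True,(0,255,0),1)
cv2.imwrite("pics/s3.png",a)
E
```

```text
[753.99352027  95.28319017  49.1289938 ] [ 3.14123376e+00 -2.25326342e-04  7.90679180e-01] 49.442978226855494
```

View pics/s3.png

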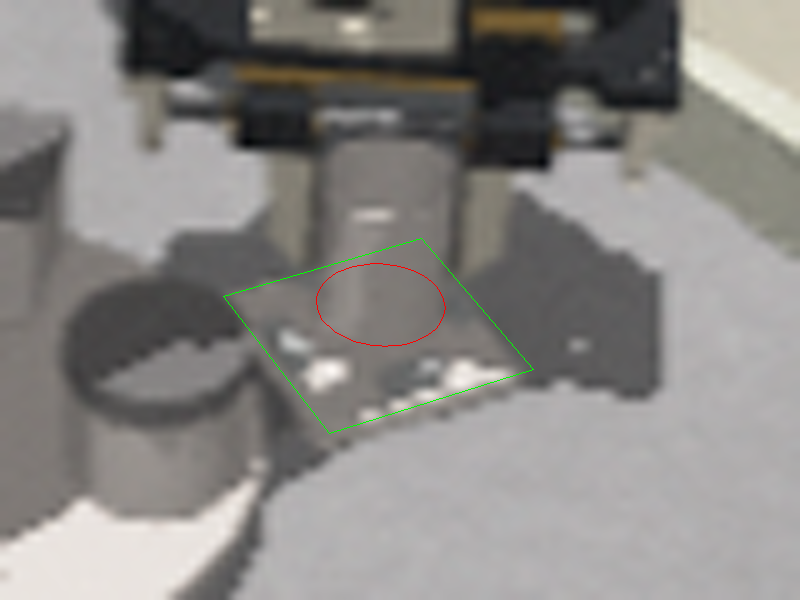

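The foot (red) and plate outline (green) agree with the picture: cup foot at about (388,310), plate centre about (384,336). The cup is centred, so I'll lower and release it.

>>> carry_out([
  {"tx":0,"ty":0,"tz":-6,"rx":0,"ry":0,"rz":0},
  {"tx":0,"ty":0,"tz":-5,"rx":0,"ry":0,"rz":0},
  {"tx":0,"ty":0,"tz":-3,"rx":0,"ry":0,"rz":0},
  {"tx":0,"ty":0,"tz":0,"rx":0,"ry":0,"rz":0},
  {"tx":0,"ty":0,"tz":0,"rx":0,"ry":0,"rz":0},
])

```text
time: 6.65
tool_pos: [753.8, 95.5, 34.9]
tcp_rot: [3.141, -0.0, 0.791]
contact_force: [-0.8, -0.2, 1.9]
grip_width: 49.1
finger_force: 30.0
```

>>> carry_out([
  {"tx":0,"ty":0,"tz":0,"rx":0,"ry":0,"rz":0},
  {"tx":0,"ty":0,"tz":0,"rx":0,"ry":0,"rz":0},
  {"tx":0,"ty":0,"tz":0,"rx":0,"ry":0,"rz":0},
  {"tx":0,"ty":0,"tz":0,"rx":0,"ry":0,"rz":0},
  {"tx":0,"ty":0,"tz":15,"rx":0,"ry":0,"rz":0},
  {"tx":0,"ty":0,"tz":30,"rx":0,"ry":0,"rz":0},
  {"tx":0,"ty":0,"tz":40,"rx":0,"ry":0,"rz":0},
  {"tx":-10,"ty":-40,"tz":25,"rx":0,"ry":0,"rz":0},
  {"tx":-10,"ty":-40,"tz":20,"rx":0,"ry":0,"rz":0},
  {"tx":-20,"ty":-40,"tz":20,"rx":0,"ry":0,"rz":0},
  {"tx":-20,"ty":-40,"tz":20,"rx":0,"ry":0,"rz":0},
  {"tx":0,"ty":0,"tz":0,"rx":0,"ry":0,"rz":0},
], gripper=0.25)

```text
time: 7.85
tool_pos: [693.5, -70.6, 210.5]
tcp_rot: [3.134, -0.002, 0.785]
contact_force: [1.2, -0.6, 1.0]
grip_width: 68.7
finger_force: 0.0
```

```bash
python3 - <<'E'
from h import *
s=bot.capture("side")[145:205,240:320,::-1];t=bot.capture("top")[120:240,180:270,::-1]
a=cv2.resize(s,(480,360),interpolation=cv2.INTER_CUBIC);b=cv2.resize(t,(315,420),interpolation=cv2.INTER_CUBIC)
o=np.zeros((420,795,3),np.uint8);o[:360,:480]=a;o[:,480:]=b
cv2.imwrite("pics/s4.png",o);print(bot.get_obs()["tool_pos"])
E
```

```text
[693.98288273 -65.74457821 206.95798668]
```

View pics/s4.png

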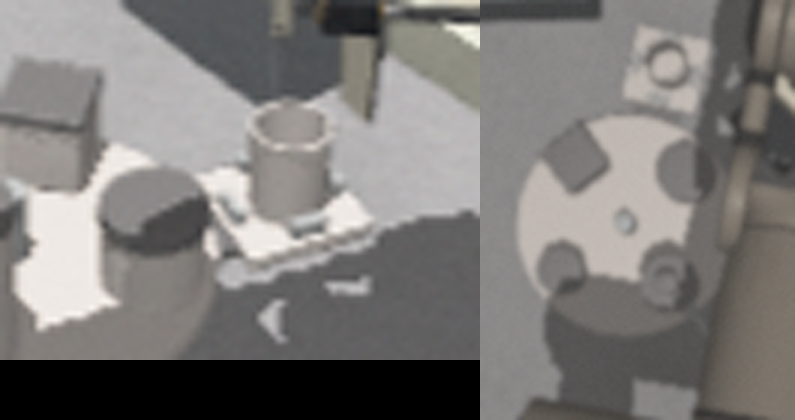

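The cup stands upright inside the four stops, with its top-view rim at (668,64) and the plate centre around (668,72). I'll check the parallax numerically and use the cup's known place to remove each camera's bias.

```bash
python3 - <<'E'
from h import *
np.set_printoptions(precision=1,suppress=True)
T=lambda x,y,z:atz("top",((x-480+.5)/3.5-.5+180,(y+.5)/3.5-.5+120),z)
print("rim top",T(668,64,72),"plate",T(668.5,72.5,12),"car",T(617,225,32),"knob",T(666,276,176))
S=lambda x,y,z:atz("side",((x+.5)/6-.5+240,(y+.5)/6-.5+145),z)
print("rim side",S(290,126,72))
E
```

```text
rim top [748.1  91.7  72. ] plate [749.   94.8  12. ] car [578.1 152.1  32. ] knob [516.5  90.  176. ]
rim side [750.6  94.4  72. ]
```

>>> carry_out([
  {"tx":-31,"ty":26,"tz":5,"rx":0,"ry":0,"rz":0},
  {"tx":-31,"ty":26,"tz":0,"rx":0,"ry":0,"rz":0},
  {"tx":-31,"ty":26,"tz":0,"rx":0,"ry":0,"rz":0},
  {"tx":-31,"ty":26,"tz":0,"rx":0,"ry":0,"rz":0},
  {"tx":-31,"ty":26,"tz":0,"rx":0,"ry":0,"rz":0},
  {"tx":-28,"ty":24,"tz":0,"rx":0,"ry":0,"rz":0},
  {"tx":0,"ty":0,"tz":0,"rx":0,"ry":0,"rz":0},
  {"tx":0,"ty":0,"tz":0,"rx":0,"ry":0,"rz":0},
])

```text
time: 8.75
tool_pos: [510.9, 90.9, 210.0]
tcp_rot: [3.141, -0.0, 0.794]
contact_force: [0.5, 1.5, 0.0]
grip_width: 68.8
finger_force: 0.0
```

```bash
python3 - <<'E'
from h import *
o=bot.get_obs();p=o["tool_pos"];print(p,o["tcp_rot"])
a=cv2.resize(bot.capture("side")[120:210,180:300,::-1],(720,540),interpolation=cv2.INTER_CUBIC)
f=lambda X:(proj("side",X)-[180,120])*6+2.5
for X,c in((p,(0,0,255)),([p[0],p[1],176],(0,255,0))):cv2.circle(a,tuple(f(X)[0].astype(int)),3,c,-1)
cv2.imwrite("pics/s5.png",a)
E
```

```text
[510.89392918  90.92255311 210.0094635 ] [ 3.14108022e+00 -4.63074598e-04  7.93885166e-01]
```

View pics/s5.png

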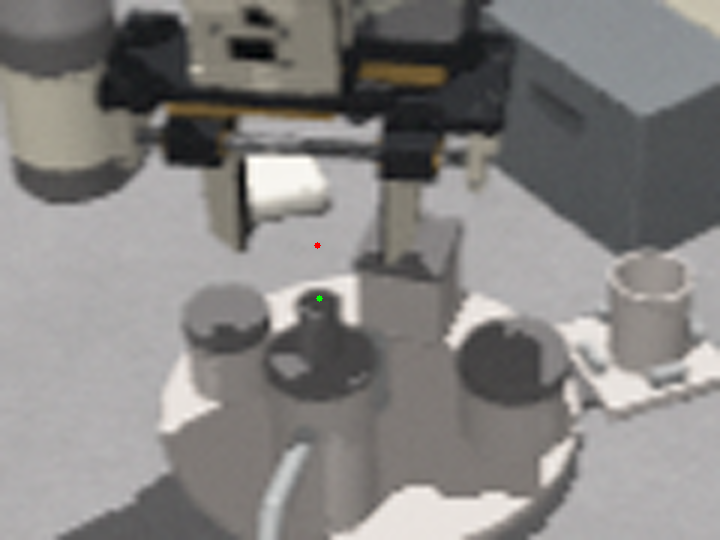

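The knob top at (319,301) lies right under the TCP's projection (319,298). The cup is well placed. Next I'll descend and grip the knob.

>>> carry_out([
  {"tx":-1,"ty":-1,"tz":-20,"rx":0,"ry":0,"rz":0},
  {"tx":0,"ty":0,"tz":-20,"rx":0,"ry":0,"rz":0},
  {"tx":0,"ty":0,"tz":-15,"rx":0,"ry":0,"rz":0},
  {"tx":0,"ty":0,"tz":-8,"rx":0,"ry":0,"rz":0},
  {"tx":0,"ty":0,"tz":0,"rx":0,"ry":0,"rz":0},
  {"tx":0,"ty":0,"tz":0,"rx":0,"ry":0,"rz":0},
])

```text
time: 9.4
tool_pos: [510.6, 88.2, 147.0]
tcp_rot: [3.141, -0.0, 0.79]
contact_force: [-0.2, 0.0, -0.1]
grip_width: 69.0
finger_force: 0.0
```

>>> carry_out([
  {"tx":0,"ty":0,"tz":0,"rx":0,"ry":0,"rz":0},
  {"tx":0,"ty":0,"tz":0,"rx":0,"ry":0,"rz":0},
  {"tx":0,"ty":0,"tz":0,"rx":0,"ry":0,"rz":0},
  {"tx":0,"ty":0,"tz":0,"rx":0,"ry":0,"rz":0},
  {"tx":0,"ty":0,"tz":0,"rx":0,"ry":0,"rz":0},
  {"tx":0,"ty":0,"tz":0,"rx":0,"ry":0,"rz":0},
  {"tx":0,"ty":0,"tz":0,"rx":0,"ry":0,"rz":0},
  {"tx":0,"ty":0,"tz":0,"rx":0,"ry":0,"rz":0},
], gripper=1)

```text
time: 10.2
tool_pos: [509.7, 88.4, 146.8]
tcp_rot: [-3.142, 0.0, 0.791]
contact_force: [0.0, 0.3, 1.5]
grip_width: 23.3
finger_force: 30.0
```

The knob is gripped. Fixing the axis from the 85 mm and 180 mm radii, I'll work out the arc increments.

```bash
python3 - <<'E'
import numpy as np
a=np.deg2rad(np.linspace(-144.2,-13.56,19));k=85*np.c_[np.cos(a),np.sin(a)]
print(np.round(np.diff(k,axis=0),1).tolist(),a[1]-a[0])
E
```

```text
[[6.8, -8.3], [7.8, -7.4], [8.7, -6.3], [9.4, -5.2], [10.0, -4.0], [10.4, -2.7], [10.7, -1.3], [10.8, 0.0], [10.7, 1.4], [10.4, 2.7], [10.0, 4.0], [9.4, 5.3], [8.6, 6.4], [7.8, 7.4], [6.8, 8.4], [5.7, 9.2], [4.5, 9.8], [3.2, 10.3]] 0.12667211860029948
```

>>> carry_out([
  {"tx":6.8,"ty":-8.3,"tz":0,"rx":0,"ry":0,"rz":0.1267},
  {"tx":7.8,"ty":-7.4,"tz":0,"rx":0,"ry":0,"rz":0.1267},
  {"tx":8.7,"ty":-6.3,"tz":0,"rx":0,"ry":0,"rz":0.1267},
  {"tx":9.4,"ty":-5.2,"tz":0,"rx":0,"ry":0,"rz":0.1267},
  {"tx":10.0,"ty":-4.0,"tz":0,"rx":0,"ry":0,"rz":0.1267},
  {"tx":10.4,"ty":-2.7,"tz":0,"rx":0,"ry":0,"rz":0.1267},
  {"tx":0,"ty":0,"tz":0,"rx":0,"ry":0,"rz":0},
  {"tx":0,"ty":0,"tz":0,"rx":0,"ry":0,"rz":0},
])

```text
time: 11.0
tool_pos: [564.1, 56.2, 146.8]
tcp_rot: [3.139, -0.003, 1.551]
contact_force: [3.9, 6.2, -2.1]
grip_width: 23.3
finger_force: 30.0
```

>>> carry_out([
  {"tx":10.7,"ty":-0.5,"tz":0,"rx":0,"ry":0,"rz":0.1267},
  {"tx":10.8,"ty":0.5,"tz":0,"rx":0,"ry":0,"rz":0.1267},
  {"tx":10.7,"ty":1.4,"tz":0,"rx":0,"ry":0,"rz":0.1267},
  {"tx":10.4,"ty":2.7,"tz":0,"rx":0,"ry":0,"rz":0.1267},
  {"tx":10.0,"ty":4.0,"tz":0,"rx":0,"ry":0,"rz":0.1267},
  {"tx":9.4,"ty":5.3,"tz":0,"rx":0,"ry":0,"rz":0.1267},
  {"tx":0,"ty":0,"tz":0,"rx":0,"ry":0,"rz":0},
  {"tx":0,"ty":0,"tz":0,"rx":0,"ry":0,"rz":0},
])

```text
time: 11.8
tool_pos: [625.6, 69.5, 146.8]
tcp_rot: [3.139, -0.001, 2.311]
contact_force: [2.7, 5.5, 0.8]
grip_width: 23.4
finger_force: 30.0
```

>>> carry_out([
  {"tx":8.6,"ty":6.4,"tz":0,"rx":0,"ry":0,"rz":0.1267},
  {"tx":7.8,"ty":7.4,"tz":0,"rx":0,"ry":0,"rz":0.1267},
  {"tx":6.8,"ty":8.4,"tz":0,"rx":0,"ry":0,"rz":0.1267},
  {"tx":5.7,"ty":9.2,"tz":0,"rx":0,"ry":0,"rz":0.1267},
  {"tx":4.5,"ty":9.8,"tz":0,"rx":0,"ry":0,"rz":0.1267},
  {"tx":3.2,"ty":10.3,"tz":0,"rx":0,"ry":0,"rz":0.1267},
  {"tx":0,"ty":0,"tz":0,"rx":0,"ry":0,"rz":0},
  {"tx":0,"ty":0,"tz":0,"rx":0,"ry":0,"rz":0},
  {"tx":0,"ty":0,"tz":0,"rx":0,"ry":0,"rz":0},
])

```text
time: 12.7
tool_pos: [661.6, 120.3, 146.8]
tcp_rot: [3.14, 0.0, 3.07]
contact_force: [0.1, 5.6, 0.8]
grip_width: 23.3
finger_force: 30.0
```

```bash
python3 - <<'E'
from h import *
from scipy.optimize import least_squares
o=bot.get_obs();p=o["tool_pos"];print(p,o["tcp_rot"],o["contact_force"],o["moment"])
q=np.array([[509.7,88.4],[564.1,56.2],[625.6,69.5],p[:2]])
r=least_squares(lambda c:np.linalg.norm(q-c,axis=1)-85,[579,138]);print(r.x,r.fun)
s=np.array(r.x);k=p[:2]-s;print("ray",np.rad2deg(np.arctan2(k[1],k[0])),"spout",s+180*k/np.linalg.norm(k))
a=bot.capture("side")[110:215,210:350,::-1];cv2.imwrite("pics/s6.png",cv2.resize(a,(800,600),interpolation=cv2.INTER_CUBIC))
E
```

```text
[661.6170582  120.2699733  146.76482361] [3.13977005e+00 3.96604820e-04 3.06987445e+00] [0.14341993 5.64689076 0.79610941] [ 1.01603265 -0.14762888 -0.48220199]
[578.2298893  139.73112073] [ 0.62260031 -0.28222204 -0.28673241  0.62801058]
ray -13.136720894786704 spout [753.51938044  98.82153387]
```

View pics/s6.png

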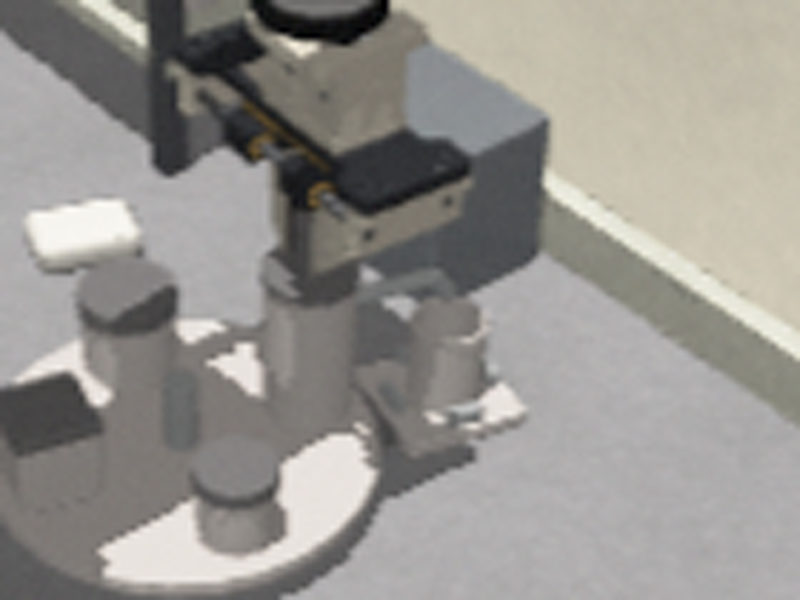

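The final picture shows the spout tip at about (452,297), directly above the cup rim at (451,317). The gripper is closed on the knob. The arc fit puts the spout ray at −13.1°, and the measured plate direction is −12.4° to −13.6°, so the alignment is within the measurement error. I'll hand in.

```bash
python3 -c "
from plant import bot
print(bot.close_job())"
```

```text
the job is handed in; nothing more can be done
None
```

I've handed the job in: the cup stands upright and released between the four stops, the spout is over it to within measurement error (about 2–3 mm), and the gripper still holds the carousel by the knob at 30 N; the hand-in gave no verdict.

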